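# Free the candle carousel and hold the red jar at the front

## Task

The little candle carousel has a stop peg that keeps its turntable from coming round. Pick up the mallet, knock the red peg fully down with it (not with the fingers), and stand the mallet back upright on the table. Then take the carousel by the wooden bar knob on top, gently turn it until the red jar candle stands at the front, right behind the brass pointer, and finish while still gripping the knob and holding the turntable still there; do not let go, and leave the gift box, the ribbon spool and the tag stack alone.

Things in the scene. Friction and masses are not known exactly. Their poses are not given: they have to be found in the camera images.
- carousel: fixed foot of the candle carousel: dark steel disc, 188 mm across, 12 mm high, screwed to the table. Origin on the table at its centre; its front is its own -x direction, where a tongue with a brass pointer sticks out to 135 mm from the centre. The stop peg's boss sticks out to 142 mm at the front right, along (-0.707, -0.707) of its own x, y. Total height at the knob 192 mm
- turntable (a joint): angle of the wooden turntable (disc 184 mm across, top 34 mm above the table). 0 rad: red jar exactly at the front pointer; positive: turned counter-clockwise seen from above (red jar to the right of the pointer, on the peg's side). Starts at 0.75 to 1.45, has to be turned back clockwise to 0. Hard stops at -0.35 and 1.6. Runs easily (about 0.03 Nm), no detents
- knob_grip (a point): centre of the dark wooden bar knob on the carousel's post, on the turning axis, 172 mm above the table. The bar is 62 mm long, 16 mm thick and 40 mm high (152 to 192 mm above the table) and turns with the turntable. The point's x axis runs along the bar, its y axis across the 16 mm to be gripped; the bar points along the line from the pointer to the axis when the joint is 0
- red_jar_lid (a point): centre of the wooden lid of the red jar candle, 127 mm above the table, 55 mm from the turning axis; turns with the turntable. The three jars (red, orange, purple) are 65 mm across, 120 degrees apart and fixed in their places on the disc
- front_mark (a point): the brass diamond pointer (20 mm) on the front tongue of the carousel's foot, 116.5 mm from the axis, 11 mm above the table
- stop_peg (a joint): how far the red stop peg has been driven down: 0 up, 0.022 m fully down (hard stop). It is stiff: about 8 N moves it (plus 20 N per m/s of speed), and it stays where it is left
- peg_top (a point): centre of the top of the red stop peg (head 18 mm across), 125 mm from the carousel's axis at the front right; 48 mm above the table when up, 26 mm when fully down
- mallet: small upright mallet, about 0.25 kg, 127 mm tall: steel head 44 mm across and 46 mm high with a black rubber face underneath, turned wooden handle 26 mm across above it (56 to 118 mm above its foot). It stands on its face with the handle up; origin at the centre of the face, z up along the handle. The face is what hits the peg, straight down
- gift_box: small green gift box, 53x54x53 mm, loose bystander; origin at the centre of its underside
- ribbon_spool: spool of red ribbon, 81x84x38 mm, loose bystander; origin at the centre of its underside
- tag_stack: stack of brown gift tags, 98x45x17 mm, loose bystander; origin at the centre of its underside
- stop_lug (a point): top of the outer end of the steel lug on the turntable's rim (12 mm wide, 30 to 40 mm above the table, reaching 131 mm from the axis). It runs against the stop peg at a turntable angle of about 0.45 while the peg is up, and passes over it when the peg is fully down; at the start it is 0.41 rad or more counter-clockwise of the peg
There are look-alikes about, which are no part of the job. What is shaped like the mallet but blue is not meant.

How it is judged (in metres and radians):
On the way, in this order (a step that is already met when the one before it is completed fails the run):
1. the stop peg is fully down, driven by the mallet (value of joint stop_peg above 0.0195 m and contact force between mallet and stop_peg above 0.5 N), for 0.02 s.
2. the mallet stands upright on the table, let go (height (world z) of mallet below 0.008 m and angle between mallet's own z axis and vertical below 0.15 rad and contact force between the fingers and mallet below 0.1 N and linear speed of mallet below 0.03 m/s), for 0.2 s.
At the end, for the whole second after the job is handed in: the red jar stands at the front pointer (turntable within 0.12 rad of 0) and is still (under 0.05 rad/s), held by the fingers gripping the knob (over 3 N, TCP within 40 mm of the knob's centre); the peg is down (over 19.5 of 22 mm); the mallet stands upright on the table (value of joint turntable between -0.12 and 0.12 rad and velocity of joint turntable between -0.05 and 0.05 rad/s and contact force between the fingers and turntable above 3 N and distance between the grasp point and knob_grip below 0.04 m and value of joint stop_peg above 0.0195 m and height (world z) of mallet below 0.008 m and angle between mallet's own z axis and vertical below 0.15 rad); the arm keeps its last pose, push and grip.
It fails at once if the peg is touched by the fingers or the arm (contact force between any of the fingers, the arm and stop_peg above 1 N).
It fails at once if the turntable is spun roughly (over 4 rad/s) (velocity of joint turntable above 4 rad/s or velocity of joint turntable below -4 rad/s).
It fails at once if a bystander is moved by more than 20 mm (distance of any of gift_box, ribbon_spool, tag_stack from where it was at the start of the episode above 0.02 m).
It also fails if it takes over 54 s, if anything falls off the work surface, if the arm or the gripper's body presses on something with over 40 N, if the wrist force passes 120 N, or if a joint passes its speed limit or range.

## Robot

A 6-joint arm with a two-finger parallel gripper is mounted at the origin on a cart in front of the work surface, level with it; the furniture and walls round the work are solid. World frame = base frame: x ahead of the robot, y to its left, z up, the work surface at z = 0. Lengths are in mm, angles in rad, forces in N, time in s.
With the tool pointing down it reaches from about 200 to 875 mm from the base axis. Payload 3.4 kg.
Tool frame: the origin (TCP) lies between the finger pads, 19 mm behind the fingertips; this is the grasp point; z points along the fingers, y is the line along which they close (so a half turn about z gives the same grasp; the last joint's range is limited). The gripper opens to 94 mm and grips with 3 to 60 N. Pads are 16 mm wide; open, the fingers measure 119 mm over their backs; the gripper's body (75 mm by 177 mm) begins 78 mm behind the grasp point.
Start: joints at [1.125, 0.276, 1.505, -0, 1.361, -0.121], TCP at [183.511, 544.965, 224.293] pointing down, gripper open.
Joint ranges: [-2.89, 2.89], [-0.75, 2.08], [0.22, 2.7], [-1.18, 4.32], [0.11, 2.71], [-2.7, 2.7]. Speed limits (rad/s): [2.57, 2.57, 3.14, 3.14, 3.14, 3.14].

## Interface

Orientations are given as a unit quaternion [x, y, z, w].
In Python, from rig import state, grab_frame, sign_off gives the robot as it stands.
- The arm moves only by the tool jog_arm, never from a script. Its argument "series" is a list of rows, each an object of numbers: "x", "y", "z": the shift along the world's x, y, z in m; "rx", "ry", "rz": the turn, a rotation vector about the world's x, y, z in degrees; "gripper": the opening, from 0 (shut) to 1 (fully open). A call has 1 to 12 rows; each row is the pose to reach, as a shift and turn from the pose commanded when the call began; what a row does not reach only later rows make up. A row lasts 1/8 s, in which the tool goes at most 62.5 mm and 10.7 degrees, less where a joint would pass 70% of its speed; a pose out of reach is approached as far as the arm can. A call with a gripper value outside its range is refused whole. The fingers move at their own pace and stop on an object; "newtons" is the grip in N (left out, the last holds). Time passes only in rows, so rows that repeat a pose let the fingers close. It gives the time, the measured TCP pose, the force, the opening and the grip force at its end, in the units of the state.
- state(): the state, without advancing time (a new reading comes with each control period).
- grab_frame(name): name is "scene" or "top"; returns a dict with "pixels" (400x640x3 uint8, red, green, blue), "z_map" (400x640 float32, mm along the optical axis (not along the pixel's ray), 0 where there is no reading), "K" (3x3 intrinsics, pixels), "camera_from_world" (4x4, takes a point from world to camera coordinates). Camera axes: x right, y up, looking along -z (the intrinsics and any distortion apply to the point x, -y, -z); pixel columns grow to the right and rows downward; lengths in mm; the calibration is good to about 2 mm. A picture is of the moment at which its call begins.
- sign_off(): hands the job in; it is judged then, once.
The state is a dict: "time_s": time; "q": joint angles; "qd": joint speeds; "joint_efforts": joint torques, N m; "position": TCP position; "eef_rot": TCP orientation; "force": force on the tool from outside, world axes, zero at the start; "ft_torque": the same for the moment, N m; "gripper_width": finger opening in mm; "gripper_force": force on a finger pad.
Only numpy, scipy, OpenCV 4.12 (cv2) and the standard library are available. Lean on these libraries where they do the work, as an engineer would, in place of code of your own. Each camera call takes 0.05 s, during which the arm holds its last target. There are 200 camera calls.

## Working session

There is one attempt and no reset: what is moved stays moved. The work goes in short steps, Python scripts to look and compute and a tool call to move; the robot and the scene stay as the last step left them, time stands still between calls to the robot, and variables do not carry over. Pictures are saved under pics/ and viewed, at most 10 in all, crops included, and the job is handed in when it is done.

Besides the shell and the picture viewer there is one more tool, called after "Emit:" by a JSON object that holds its "op" and its "data", one argument or row to a line. jog_arm: Moves the arm, as the interface text tells. Its arguments: {"type":"object","properties":{"series":{"type":"array","items":{"type":"object","properties":{"x":{"type":"number"},"y":{"type":"number"},"z":{"type":"number"},"rx":{"type":"number"},"ry":{"type":"number"},"rz":{"type":"number"},"gripper":{"type":"number"}}}},"newtons":{"type":"number"}},"required":["series"]}

```bash
mkdir -p pics; ls; cat > h.py <<'E'
import numpy as np,cv2
from rig import state,grab_frame,sign_off
def save(f,n,crop=None,s=1):
    im=f["pixels"][:,:,::-1]
    if crop: x0,y0,x1,y1=crop; im=im[y0:y1,x0:x1]
    cv2.imwrite("pics/"+n,cv2.resize(im,None,fx=s,fy=s,interpolation=cv2.INTER_CUBIC))
def ray(f,u,v):
    K=f["K"];T=np.linalg.inv(f["camera_from_world"])
    d=np.linalg.inv(K)@[u,v,1.]; d=T[:3,:3]@[d[0],-d[1],-d[2]]
    return T[:3,3],d
def onz(f,u,v,z):
    o,d=ray(f,u,v); return o+d*(z-o[2])/d[2]
def cloud(f):
    K=f["K"];T=np.linalg.inv(f["camera_from_world"]);z=f["z_map"]
    v,u=np.mgrid[:400,:640]
    p=np.stack([(u-K[0,2])/K[0,0]*z,-(v-K[1,2])/K[1,1]*z,-z],-1)
    P=p@T[:3,:3].T+T[:3,3]; P[z<=0]=np.nan
    return P
E
python3 - <<'E'
from h import *
for n in("scene","top"):
    f=grab_frame(n); save(f,n+"0.png",None,1.25); np.save(n+".npy",f,allow_pickle=True)
    print(n,f["K"].tolist(),np.linalg.inv(f["camera_from_world"])[:3].round(2).tolist())
print(state())
E
```

```text
pics
scene [[500.61964795754545, 0.0, 320.6139081573328], [0.0, 500.61964795754545, 192.15631250974525], [0.0, 0.0, 1.0]] [[0.86, 0.36, -0.36, 209.74], [-0.51, 0.6, -0.62, -452.59], [-0.01, 0.72, 0.7, 806.55]]
top [[428.7514067646812, 0.0, 317.36278257681147], [0.0, 428.7514067646812, 197.3302099632946], [0.0, 0.0, 1.0]] [[0.02, 1.0, -0.09, 441.55], [-1.0, 0.02, -0.01, 150.2], [-0.01, 0.09, 1.0, 1124.84]]
{'time_s': 0.1, 'q': array([ 1.12496751e+00,  2.76504696e-01,  1.50596731e+00, -1.56855511e-05,
        1.36068866e+00, -1.20991564e-01]), 'qd': array([-0.00225454, -0.00058429, -0.00020916,  0.00045061, -0.00052076,
       -0.00024105]), 'joint_efforts': array([ 1.41182987e-03, -4.05459201e+01, -2.37779438e+01,  7.02709076e-02,
        2.99323874e-02, -6.43441831e-05]), 'position': array([183.31984883, 544.50862022, 223.5222707 ]), 'eef_rot': array([ 1.61703802e-01,  9.86839027e-01, -7.54874538e-04, -2.11869645e-04]), 'force': array([-0.03392706, -0.29883471,  0.58778784]), 'ft_torque': array([-0.00271241,  0.00178193, -0.00106115]), 'gripper_force': 0.0, 'gripper_width': 93.8940632748843}
```

View pics/scene0.png

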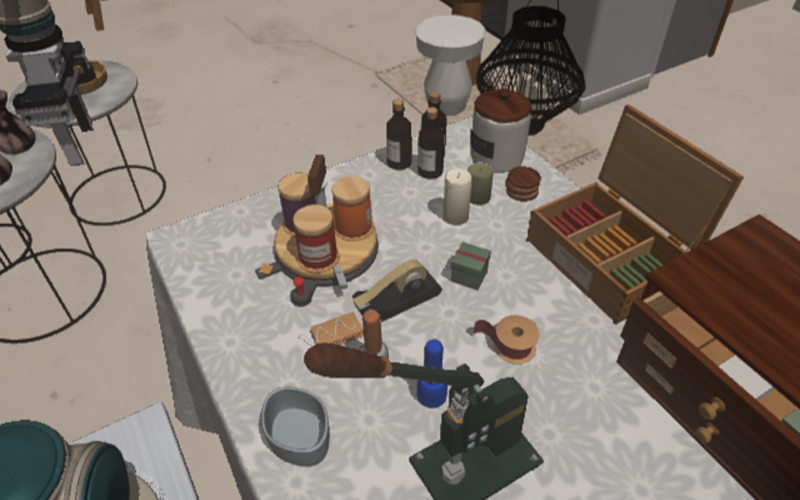

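View pics/top0.png

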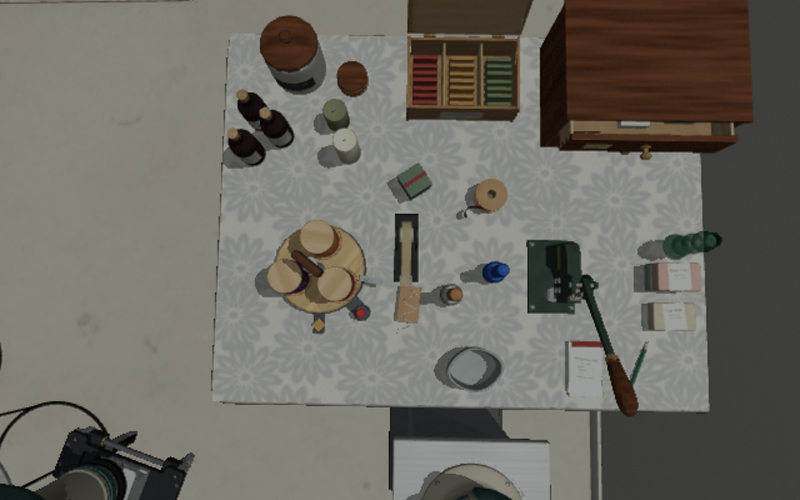

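The scene view shows the carousel near (325,240), with the red peg at (299,287) and pointer at (265,269). There are two mallet shapes: a wooden-handled one at scene (372,335) / top (452,294), and an all-blue one at scene (433,372) / top (495,271). The wooden/steel one fits the description and the blue one is the look-alike. I'll measure now and confirm with a crop.

```bash
cat > m.py <<'E'
from h import *
f=np.load("top.npy",allow_pickle=True).item(); g=np.load("scene.npy",allow_pickle=True).item()
save(f,"crop1.png",(200,160,420,280),3.6)
for n,fr in(("top",f),("scene",g)):
    P=cloud(fr); hsv=cv2.cvtColor(fr["pixels"],cv2.COLOR_RGB2HSV); H,S,V=[hsv[...,i].astype(int) for i in range(3)]
    vv,uu=np.mgrid[:400,:640]
    def st(name,m):
        q=P[m]; q=q[~np.isnan(q[:,0])]
        if len(q): print(n,name,len(q),"px",uu[m].mean().round(1),vv[m].mean().round(1),"med",np.median(q,0).round(1),"mid",((np.percentile(q,2,0)+np.percentile(q,98,0))/2).round(1),"ext",np.ptp(q,0).round(0))
    if n=="top":
        c=P[235,361]; print("mallet px",c)
        near=(np.hypot(P[...,0]-c[0],P[...,1]-c[1])<45)
        st("mal handle top",near&(P[...,2]>105)&(P[...,2]<135)); st("mal>60",near&(P[...,2]>60)&(P[...,2]<135)); st("mal head",near&(P[...,2]>30)&(P[...,2]<56))
        k=P[213,256]; print("knob px",P[208:216:3,240:252:4].round(0).tolist())
    else: 
        c=P[260,298]; near=(np.hypot(P[...,0]-c[0],P[...,1]-c[1])<45); st("mal handle",near&(P[...,2]>65)&(P[...,2]<135))
    cc=P[213,256] if n=="top" else c0
    if n=="top": c0=cc
    near=np.hypot(P[...,0]-cc[0],P[...,1]-cc[1])<180
    kn=near&(P[...,2]>184)&(P[...,2]<200); st("knob",kn)
    q=P[kn][:,:2]
    if len(q)>5:
        r=cv2.minAreaRect(q.astype(np.float32)); print("rect",r); _,_,vt=np.linalg.svd(q-q.mean(0)); print("dir",vt[0])
    st("disc",near&(P[...,2]>30)&(P[...,2]<38))
    lid=near&(P[...,2]>118)&(P[...,2]<134)
    l,lab=cv2.connectedComponents(lid.astype(np.uint8))
    for i in range(1,l):
        if (lab==i).sum()>60: st("lid",lab==i)
    st("red",near&((H<6)|(H>174))&(S>180)&(V>110)&(P[...,2]<70)&(P[...,2]>30))
    m=near&(H>12)&(H<28)&(S>130)&(P[...,2]<20)&(P[...,2]>3);l,lab=cv2.connectedComponents(m.astype(np.uint8))
    for i in range(1,l):
        if (lab==i).sum()>15: st("brass",lab==i)
E
python3 m.py
```

```text
mallet px [447.85303712  55.85783195 123.72606243]
top mal handle top 94 px 364.0 235.1 med [447.9  49.1 124.9] mid [448.   48.7 122. ] ext [23. 23. 19.]
top mal>60 111 px 363.1 235.2 med [447.9  51.4 124.3] mid [447.8  48.7  95.4] ext [24. 24. 70.]
top mal head 121 px 358.9 235.7 med [445.5  56.   44.3] mid [447.6  49.8  43.9] ext [43. 40. 17.]
knob px [[[502.0, 327.0, 188.0], [502.0, 318.0, 193.0], [503.0, 312.0, 175.0]], [[495.0, 327.0, 191.0], [495.0, 318.0, 193.0], [495.0, 309.0, 193.0]], [[492.0, 340.0, 118.0], [489.0, 318.0, 191.0], [489.0, 309.0, 193.0]]]
top knob 207 px 244.7 210.4 med [496.9 315.8 191.6] mid [496.3 316.1 190.8] ext [46. 53. 13.]
rect ((496.5039367675781, 317.0602722167969), (61.70278549194336, 16.142419815063477), 51.865142822265625)
dir [-0.6210046  -0.78380692]
top disc 1723 px 261.6 216.5 med [503.7 300.6  34.3] mid [490.9 277.   34. ] ext [197. 277.   8.]
top lid 595 px 253.3 189.1 med [550.6 309.4 126.9] mid [550.7 309.1 126.7] ext [62. 64. 15.]
top lid 609 px 227.5 220.5 med [476.6 367.1 127. ] mid [476.1 367.2 126.5] ext [63. 64. 13.]
top lid 596 px 
[... 472 characters left out ...]
.85711669921875, 314.9051208496094), (62.94791793823242, 15.95087718963623), 51.31429672241211)
dir [-0.62360705 -0.78173797]
scene disc 1456 px 261.8 200.9 med [488.7 273.1  32.8] mid [489.7 267.9  33.9] ext [185. 262.   8.]
scene lid 433 px 235.1 148.4 med [469.4 364.3 125. ] mid [469.8 364.9 123.9] ext [59. 68. 11.]
scene lid 510 px 280.3 151.4 med [547.7 303.8 124.9] mid [547.9 306.9 123.4] ext [63. 64. 11.]
scene lid 596 px 249.8 175.6 med [459.6 268.8 125. ] mid [460.4 271.6 123.3] ext [64. 67. 10.]
scene red 25 px 238.6 224.6 med [406.5 228.3  46. ] mid [406.3 228.9  46.1] ext [11. 13.  5.]
scene brass 51 px 212.6 214.9 med [379.  316.    9.3] mid [378.2 316.4   8.6] ext [21. 22.  8.]
```

View pics/crop1.png

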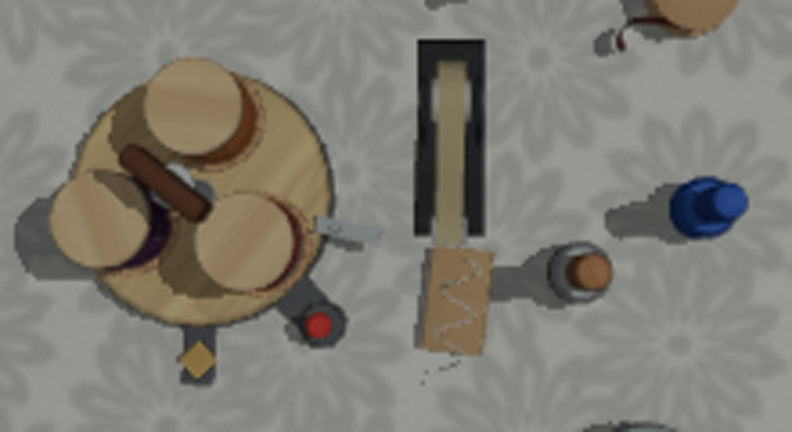

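The crop shows the wooden-handled steel mallet at crop (588,272) and the blue one at (705,205), so the wooden one is confirmed. The peg is red at (318,326) and the joint is about 0.91. Measured positions: carousel axis (496,316), peg (408,229), mallet (447,49). I'm moving above the mallet.

Emit:
{"op": "jog_arm", "data": {
  "series": [
    {"x": 0.028, "y": -0.053, "rz": 7},
    {"x": 0.056, "y": -0.106, "rz": 14},
    {"x": 0.084, "y": -0.158, "rz": 21},
    {"x": 0.112, "y": -0.211, "rz": 28},
    {"x": 0.14, "y": -0.264, "rz": 35},
    {"x": 0.168, "y": -0.317, "rz": 42},
    {"x": 0.196, "y": -0.37, "rz": 49},
    {"x": 0.224, "y": -0.422, "rz": 56},
    {"x": 0.252, "y": -0.475, "rz": 63},
    {"x": 0.2635, "y": -0.496, "z": 0, "rz": 64},
    {"x": 0.2635, "y": -0.496, "z": 0, "rz": 64},
    {"x": 0.2635, "y": -0.496, "z": -0.03, "rz": 64}
  ]
}}

```text
$.series[0]: bad value
```

Emit:
{"op": "jog_arm", "data": {
  "series": [
    {"x": 0.028, "y": -0.053, "z": 0, "rx": 0, "ry": 0, "rz": 7, "gripper": 1},
    {"x": 0.056, "y": -0.106, "z": 0, "rx": 0, "ry": 0, "rz": 14, "gripper": 1},
    {"x": 0.084, "y": -0.158, "z": 0, "rx": 0, "ry": 0, "rz": 21, "gripper": 1},
    {"x": 0.112, "y": -0.211, "z": 0, "rx": 0, "ry": 0, "rz": 28, "gripper": 1},
    {"x": 0.14, "y": -0.264, "z": 0, "rx": 0, "ry": 0, "rz": 35, "gripper": 1},
    {"x": 0.168, "y": -0.317, "z": 0, "rx": 0, "ry": 0, "rz": 42, "gripper": 1},
    {"x": 0.196, "y": -0.37, "z": 0, "rx": 0, "ry": 0, "rz": 49, "gripper": 1},
    {"x": 0.224, "y": -0.422, "z": 0, "rx": 0, "ry": 0, "rz": 56, "gripper": 1},
    {"x": 0.252, "y": -0.475, "z": 0, "rx": 0, "ry": 0, "rz": 63, "gripper": 1},
    {"x": 0.2635, "y": -0.496, "z": 0, "rx": 0, "ry": 0, "rz": 64, "gripper": 1},
    {"x": 0.2635, "y": -0.496, "z": 0, "rx": 0, "ry": 0, "rz": 64, "gripper": 1},
    {"x": 0.2635, "y": -0.496, "z": -0.03, "rx": 0, "ry": 0, "rz": 64, "gripper": 1}
  ]
}}

```text
time_s: 1.6
position: [448.2, 49.6, 195.4]
eef_rot: [-0.385, 0.923, -0.0, 0.002]
force: [0.9, 0.4, -0.5]
gripper_width: 94.1
gripper_force: 0.0
```

Emit:
{"op": "jog_arm", "data": {
  "series": [
    {"x": -0.001, "y": 0, "z": -0.04, "rx": 0, "ry": 0, "rz": 0, "gripper": 1},
    {"x": -0.001, "y": 0, "z": -0.08, "rx": 0, "ry": 0, "rz": 0, "gripper": 1},
    {"x": -0.001, "y": 0, "z": -0.1, "rx": 0, "ry": 0, "rz": 0, "gripper": 1},
    {"x": -0.001, "y": 0, "z": -0.1, "rx": 0, "ry": 0, "rz": 0, "gripper": 1},
    {"x": -0.001, "y": 0, "z": -0.1, "rx": 0, "ry": 0, "rz": 0, "gripper": 0},
    {"x": -0.001, "y": 0, "z": -0.1, "rx": 0, "ry": 0, "rz": 0, "gripper": 0},
    {"x": -0.001, "y": 0, "z": -0.1, "rx": 0, "ry": 0, "rz": 0, "gripper": 0},
    {"x": -0.001, "y": 0, "z": -0.1, "rx": 0, "ry": 0, "rz": 0, "gripper": 0},
    {"x": -0.001, "y": 0, "z": -0.1, "rx": 0, "ry": 0, "rz": 0, "gripper": 0},
    {"x": -0.001, "y": 0, "z": -0.1, "rx": 0, "ry": 0, "rz": 0, "gripper": 0}
  ],
  "newtons": 45
}}

```text
time_s: 2.85
position: [446.0, 48.9, 94.3]
eef_rot: [-0.386, 0.923, 0.0, -0.0]
force: [0.6, 0.1, -1.0]
gripper_width: 37.3
gripper_force: 0.0
```

Still closing; waiting a little.

Emit:
{"op": "jog_arm", "data": {
  "series": [
    {"x": 0, "y": 0, "z": 0, "rx": 0, "ry": 0, "rz": 0, "gripper": 0},
    {"x": 0, "y": 0, "z": 0, "rx": 0, "ry": 0, "rz": 0, "gripper": 0},
    {"x": 0, "y": 0, "z": 0, "rx": 0, "ry": 0, "rz": 0, "gripper": 0},
    {"x": 0, "y": 0, "z": 0, "rx": 0, "ry": 0, "rz": 0, "gripper": 0}
  ]
}}

```text
time_s: 3.35
position: [446.1, 48.9, 94.2]
eef_rot: [-0.386, 0.923, -0.0, -0.0]
force: [0.7, -0.9, -2.0]
gripper_width: 25.2
gripper_force: 45.0
```

Emit:
{"op": "jog_arm", "data": {
  "series": [
    {"x": 0, "y": 0, "z": 0.04, "rx": 0, "ry": 0, "rz": 0, "gripper": 0},
    {"x": 0, "y": 0, "z": 0.09, "rx": 0, "ry": 0, "rz": 0, "gripper": 0},
    {"x": -0.009, "y": 0.045, "z": 0.1, "rx": 0, "ry": 0, "rz": 0, "gripper": 0},
    {"x": -0.019, "y": 0.09, "z": 0.1, "rx": 0, "ry": 0, "rz": 0, "gripper": 0},
    {"x": -0.029, "y": 0.135, "z": 0.1, "rx": 0, "ry": 0, "rz": 0, "gripper": 0},
    {"x": -0.038, "y": 0.18, "z": 0.1, "rx": 0, "ry": 0, "rz": 0, "gripper": 0},
    {"x": -0.038, "y": 0.18, "z": 0.08, "rx": 0, "ry": 0, "rz": 0, "gripper": 0},
    {"x": -0.038, "y": 0.18, "z": 0.065, "rx": 0, "ry": 0, "rz": 0, "gripper": 0},
    {"x": -0.038, "y": 0.18, "z": 0.065, "rx": 0, "ry": 0, "rz": 0, "gripper": 0}
  ]
}}

```text
time_s: 4.47
position: [406.3, 228.6, 157.8]
eef_rot: [-0.386, 0.922, 0.0, -0.002]
force: [-0.6, 0.1, -3.0]
gripper_width: 25.4
gripper_force: 45.0
```

```bash
python3 - <<'E'
from h import *
f=grab_frame("scene"); save(f,"s1.png",(160,90,360,290),3)
print(state()["position"])
E
```

```text
[407.24489064 228.79750365 158.71808596]
```

View pics/s1.png

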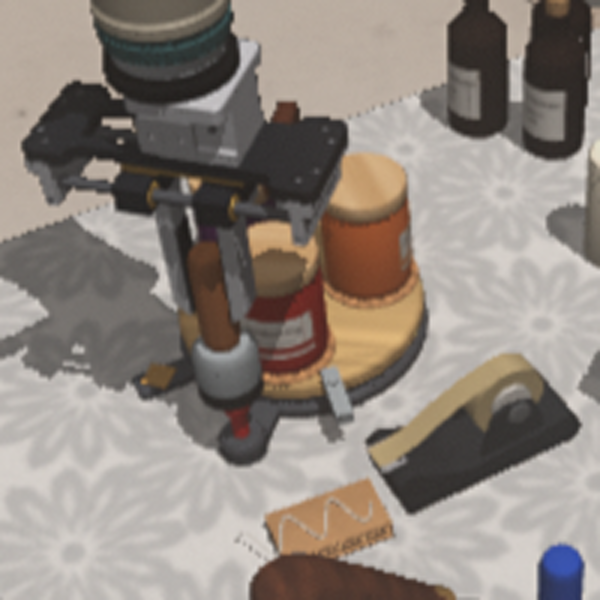

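The crop shows the mallet head at (230,375) directly above the red peg at (240,420), in line with its axis and clear of the jar. Now I press down.

Emit:
{"op": "jog_arm", "data": {
  "series": [
    {"x": 0, "y": 0, "z": -0.008, "rx": 0, "ry": 0, "rz": 0, "gripper": 0},
    {"x": 0, "y": 0, "z": -0.016, "rx": 0, "ry": 0, "rz": 0, "gripper": 0},
    {"x": 0, "y": 0, "z": -0.024, "rx": 0, "ry": 0, "rz": 0, "gripper": 0},
    {"x": 0, "y": 0, "z": -0.031, "rx": 0, "ry": 0, "rz": 0, "gripper": 0},
    {"x": 0, "y": 0, "z": -0.037, "rx": 0, "ry": 0, "rz": 0, "gripper": 0},
    {"x": 0, "y": 0, "z": -0.039, "rx": 0, "ry": 0, "rz": 0, "gripper": 0}
  ],
  "newtons": 58
}}

```text
time_s: 5.28
position: [408.4, 229.0, 120.8]
eef_rot: [-0.386, 0.923, 0.0, 0.001]
force: [-1.0, -0.9, 4.8]
gripper_width: 25.5
gripper_force: 58.0
```

Emit:
{"op": "jog_arm", "data": {
  "series": [
    {"x": 0, "y": 0, "z": -0.002, "rx": 0, "ry": 0, "rz": 0, "gripper": 0},
    {"x": 0, "y": 0, "z": -0.003, "rx": 0, "ry": 0, "rz": 0, "gripper": 0},
    {"x": 0, "y": 0, "z": -0.003, "rx": 0, "ry": 0, "rz": 0, "gripper": 0}
  ]
}}

```text
time_s: 5.65
position: [408.7, 229.2, 120.0]
eef_rot: [-0.386, 0.923, 0.0, 0.001]
force: [-3.5, -1.8, 18.4]
gripper_width: 25.1
gripper_force: 58.0
```

The hard stop is reached. Now I return the mallet to its old place.

Emit:
{"op": "jog_arm", "data": {
  "series": [
    {"x": 0, "y": 0, "z": 0.04, "rx": 0, "ry": 0, "rz": 0, "gripper": 0},
    {"x": 0, "y": 0, "z": 0.075, "rx": 0, "ry": 0, "rz": 0, "gripper": 0},
    {"x": 0.009, "y": -0.045, "z": 0.075, "rx": 0, "ry": 0, "rz": 0, "gripper": 0},
    {"x": 0.019, "y": -0.09, "z": 0.075, "rx": 0, "ry": 0, "rz": 0, "gripper": 0},
    {"x": 0.029, "y": -0.135, "z": 0.075, "rx": 0, "ry": 0, "rz": 0, "gripper": 0},
    {"x": 0.038, "y": -0.18, "z": 0.075, "rx": 0, "ry": 0, "rz": 0, "gripper": 0},
    {"x": 0.038, "y": -0.18, "z": 0.03, "rx": 0, "ry": 0, "rz": 0, "gripper": 0},
    {"x": 0.038, "y": -0.18, "z": -0.005, "rx": 0, "ry": 0, "rz": 0, "gripper": 0},
    {"x": 0.038, "y": -0.18, "z": -0.017, "rx": 0, "ry": 0, "rz": 0, "gripper": 0},
    {"x": 0.038, "y": -0.18, "z": -0.021, "rx": 0, "ry": 0, "rz": 0, "gripper": 0},
    {"x": 0.038, "y": -0.18, "z": -0.023, "rx": 0, "ry": 0, "rz": 0, "gripper": 0},
    {"x": 0.038, "y": -0.18, "z": -0.023, "rx": 0, "ry": 0, "rz": 0, "gripper": 0}
  ]
}}

```text
time_s: 7.15
position: [446.8, 49.1, 95.2]
eef_rot: [-0.386, 0.922, -0.0, 0.001]
force: [-0.6, -0.4, -3.3]
gripper_width: 25.5
gripper_force: 58.0
```

```bash
python3 - <<'E'
from h import *
f=grab_frame("scene"); save(f,"s2.png",(200,90,380,310),2.7)
P=cloud(f);hsv=cv2.cvtColor(f["pixels"],cv2.COLOR_RGB2HSV)
m=((hsv[...,0]<6)|(hsv[...,0]>174))&(hsv[...,1]>180)&(hsv[...,2]>110)&(np.hypot(P[...,0]-408,P[...,1]-229)<20)
print("peg",m.sum(),np.nanmedian(P[m],0),np.nanmax(P[m][:,2])); print(state()["position"],state()["force"])
E
```

```text
return np.nanmean(a, axis, out=out, keepdims=keepdims)
Traceback (most recent call last):
ValueError: zero-size array to reduction operation fmax which has no identity
```

View pics/s2.png

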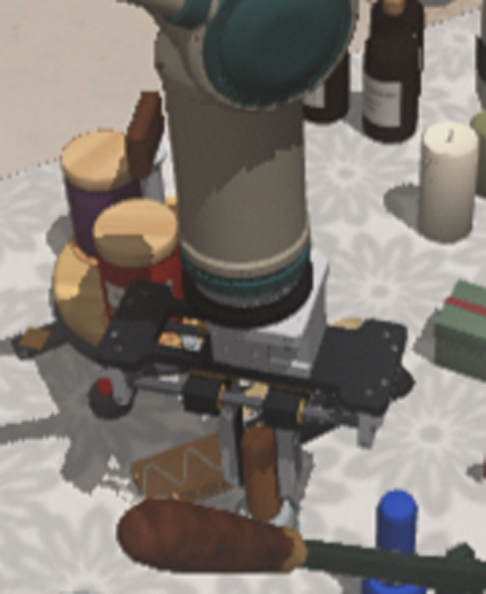

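The view shows the peg seated low on its boss (104,388) and the mallet at (262,470) between the fingers, about 1 mm above the table. I'll lower it a touch, release and rise.

Emit:
{"op": "jog_arm", "data": {
  "series": [
    {"x": 0, "y": 0, "z": -0.001, "rx": 0, "ry": 0, "rz": 0, "gripper": 0},
    {"x": 0, "y": 0, "z": -0.002, "rx": 0, "ry": 0, "rz": 0, "gripper": 0},
    {"x": 0, "y": 0, "z": -0.002, "rx": 0, "ry": 0, "rz": 0, "gripper": 0},
    {"x": 0, "y": 0, "z": -0.001, "rx": 0, "ry": 0, "rz": 0, "gripper": 1},
    {"x": 0, "y": 0, "z": -0.001, "rx": 0, "ry": 0, "rz": 0, "gripper": 1},
    {"x": 0, "y": 0, "z": -0.001, "rx": 0, "ry": 0, "rz": 0, "gripper": 1},
    {"x": 0, "y": 0, "z": -0.001, "rx": 0, "ry": 0, "rz": 0, "gripper": 1},
    {"x": 0, "y": 0, "z": -0.001, "rx": 0, "ry": 0, "rz": 0, "gripper": 1},
    {"x": 0, "y": 0, "z": -0.001, "rx": 0, "ry": 0, "rz": 0, "gripper": 1},
    {"x": 0, "y": 0, "z": 0.02, "rx": 0, "ry": 0, "rz": 0, "gripper": 1},
    {"x": 0, "y": 0, "z": 0.07, "rx": 0, "ry": 0, "rz": 0, "gripper": 1},
    {"x": 0, "y": 0, "z": 0.13, "rx": 0, "ry": 0, "rz": 0, "gripper": 1}
  ]
}}

```text
time_s: 8.7
position: [445.1, 49.0, 224.8]
eef_rot: [-0.386, 0.923, 0.001, -0.001]
force: [1.5, -0.7, 0.1]
gripper_width: 93.9
gripper_force: 0.0
```

Emit:
{"op": "jog_arm", "data": {
  "series": [
    {"x": 0.008, "y": 0.044, "z": 0.02, "rx": 0, "ry": 0, "rz": 2, "gripper": 1},
    {"x": 0.017, "y": 0.089, "z": 0.02, "rx": 0, "ry": 0, "rz": 4, "gripper": 1},
    {"x": 0.025, "y": 0.134, "z": 0.02, "rx": 0, "ry": 0, "rz": 6, "gripper": 1},
    {"x": 0.033, "y": 0.178, "z": 0.02, "rx": 0, "ry": 0, "rz": 6, "gripper": 1},
    {"x": 0.042, "y": 0.223, "z": 0.02, "rx": 0, "ry": 0, "rz": 6, "gripper": 1},
    {"x": 0.05, "y": 0.267, "z": 0.02, "rx": 0, "ry": 0, "rz": 6, "gripper": 1},
    {"x": 0.05, "y": 0.267, "z": 0.02, "rx": 0, "ry": 0, "rz": 6, "gripper": 1}
  ]
}}

```text
time_s: 9.57
position: [496.1, 318.5, 243.4]
eef_rot: [-0.435, 0.9, 0.0, -0.0]
force: [0.7, -0.7, -0.2]
gripper_width: 94.2
gripper_force: 0.0
```

```bash
python3 - <<'E'
from h import *
f=grab_frame("scene"); save(f,"s3.png",(160,60,380,320),2.2)
print(state()["position"],state()["eef_rot"])
E
```

```text
[495.72645596 316.72201263 243.57273263] [-4.34579504e-01  9.00633153e-01 -1.81592478e-04 -7.38573658e-04]
```

View pics/s3.png

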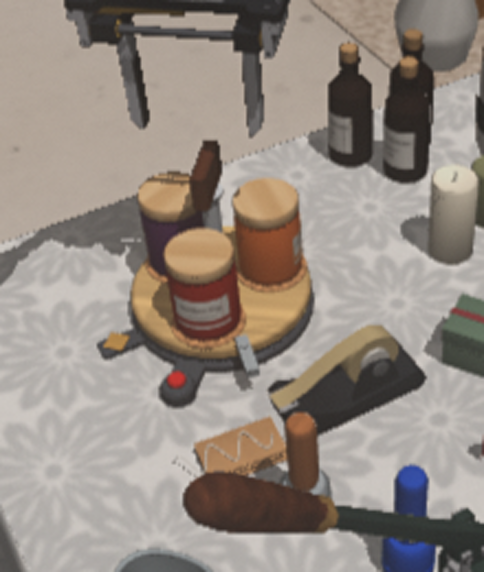

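The mallet stands upright at (302,460), the peg is down at (177,380), and the turntable is unmoved with its knob at (206,175) under the open fingers. I'll descend and grip gently.

Emit:
{"op": "jog_arm", "data": {
  "series": [
    {"x": 0, "y": 0, "z": -0.03, "rx": 0, "ry": 0, "rz": 0, "gripper": 1},
    {"x": 0, "y": 0, "z": -0.06, "rx": 0, "ry": 0, "rz": 0, "gripper": 1},
    {"x": 0, "y": 0, "z": -0.072, "rx": 0, "ry": 0, "rz": 0, "gripper": 1},
    {"x": 0, "y": 0, "z": -0.072, "rx": 0, "ry": 0, "rz": 0, "gripper": 0},
    {"x": 0, "y": 0, "z": -0.072, "rx": 0, "ry": 0, "rz": 0, "gripper": 0},
    {"x": 0, "y": 0, "z": -0.072, "rx": 0, "ry": 0, "rz": 0, "gripper": 0},
    {"x": 0, "y": 0, "z": -0.072, "rx": 0, "ry": 0, "rz": 0, "gripper": 0},
    {"x": 0, "y": 0, "z": -0.072, "rx": 0, "ry": 0, "rz": 0, "gripper": 0},
    {"x": 0, "y": 0, "z": -0.072, "rx": 0, "ry": 0, "rz": 0, "gripper": 0},
    {"x": 0, "y": 0, "z": -0.072, "rx": 0, "ry": 0, "rz": 0, "gripper": 0},
    {"x": 0, "y": 0, "z": -0.072, "rx": 0, "ry": 0, "rz": 0, "gripper": 0},
    {"x": 0, "y": 0, "z": -0.072, "rx": 0, "ry": 0, "rz": 0, "gripper": 0}
  ],
  "newtons": 20
}}

```text
time_s: 11.12
position: [496.1, 316.3, 173.1]
eef_rot: [-0.434, 0.901, 0.0, 0.0]
force: [-0.8, 0.1, 5.3]
gripper_width: 16.1
gripper_force: 22.2
```

Emit:
{"op": "jog_arm", "data": {
  "series": [
    {"x": 0, "y": 0, "z": 0, "rx": 0, "ry": 0, "rz": 0, "gripper": 0},
    {"x": 0, "y": 0, "z": 0, "rx": 0, "ry": 0, "rz": 0, "gripper": 0},
    {"x": 0, "y": 0, "z": 0, "rx": 0, "ry": 0, "rz": 0, "gripper": 0}
  ]
}}

```text
time_s: 11.5
position: [496.1, 316.3, 173.1]
eef_rot: [-0.434, 0.901, 0.0, 0.001]
force: [-2.2, -0.4, 5.5]
gripper_width: 15.9
gripper_force: 22.3
```

Gripped. Turning clockwise 52°.

Emit:
{"op": "jog_arm", "data": {
  "series": [
    {"x": 0, "y": 0, "z": 0, "rx": 0, "ry": 0, "rz": -4, "gripper": 0},
    {"x": 0, "y": 0, "z": 0, "rx": 0, "ry": 0, "rz": -9, "gripper": 0},
    {"x": 0, "y": 0, "z": 0, "rx": 0, "ry": 0, "rz": -14, "gripper": 0},
    {"x": 0, "y": 0, "z": 0, "rx": 0, "ry": 0, "rz": -19, "gripper": 0},
    {"x": 0, "y": 0, "z": 0, "rx": 0, "ry": 0, "rz": -24, "gripper": 0},
    {"x": 0, "y": 0, "z": 0, "rx": 0, "ry": 0, "rz": -29, "gripper": 0},
    {"x": 0, "y": 0, "z": 0, "rx": 0, "ry": 0, "rz": -34, "gripper": 0},
    {"x": 0, "y": 0, "z": 0, "rx": 0, "ry": 0, "rz": -39, "gripper": 0},
    {"x": 0, "y": 0, "z": 0, "rx": 0, "ry": 0, "rz": -44, "gripper": 0},
    {"x": 0, "y": 0, "z": 0, "rx": 0, "ry": 0, "rz": -48, "gripper": 0},
    {"x": 0, "y": 0, "z": 0, "rx": 0, "ry": 0, "rz": -51, "gripper": 0},
    {"x": 0, "y": 0, "z": 0, "rx": 0, "ry": 0, "rz": -52, "gripper": 0}
  ]
}}

```text
time_s: 13.0
position: [496.0, 316.6, 173.1]
eef_rot: [0.006, 1.0, 0.001, 0.0]
force: [-1.8, 1.0, 4.9]
gripper_width: 15.6
gripper_force: 22.2
```

Emit:
{"op": "jog_arm", "data": {
  "series": [
    {"x": 0, "y": 0, "z": 0, "rx": 0, "ry": 0, "rz": 0, "gripper": 0},
    {"x": 0, "y": 0, "z": 0, "rx": 0, "ry": 0, "rz": 0, "gripper": 0},
    {"x": 0, "y": 0, "z": 0, "rx": 0, "ry": 0, "rz": 0, "gripper": 0},
    {"x": 0, "y": 0, "z": 0, "rx": 0, "ry": 0, "rz": 0, "gripper": 0}
  ]
}}

```text
time_s: 13.5
position: [496.0, 316.6, 173.1]
eef_rot: [0.005, 1.0, 0.001, 0.0]
force: [-1.9, 1.7, 6.3]
gripper_width: 15.8
gripper_force: 22.2
```

```bash
python3 - <<'E'
from h import *
f=grab_frame("scene"); save(f,"s4.png",(160,60,380,320),2.2)
g=grab_frame("top"); P=cloud(g)
near=np.hypot(P[...,0]-496,P[...,1]-316)<95
lid=near&(P[...,2]>121)&(P[...,2]<131)
l,lab=cv2.connectedComponents(lid.astype(np.uint8))
for i in range(1,l):
    m=lab==i
    if m.sum()>60:
        c,r=cv2.minEnclosingCircle(P[m][:,:2].astype(np.float32)); print(m.sum(),c,r)
s=state();print(s["position"],s["eef_rot"],s["qd"],s["gripper_force"],s["force"])
E
```

```text
71 (544.2613525390625, 272.4659118652344) 23.73032569885254
215 (438.4796142578125, 325.35931396484375) 30.207029342651367
[496.00995177 316.60112418 173.03894685] [5.27789408e-03 9.99985808e-01 6.61838146e-04 2.98227733e-04] [ 3.44321831e-04  1.90966963e-03  1.80878855e-04 -7.03885997e-04
  2.99336324e-04  7.66954984e-05] 22.195390969718574 [-1.23571934  1.20876725  4.73996827]
```

View pics/s4.png

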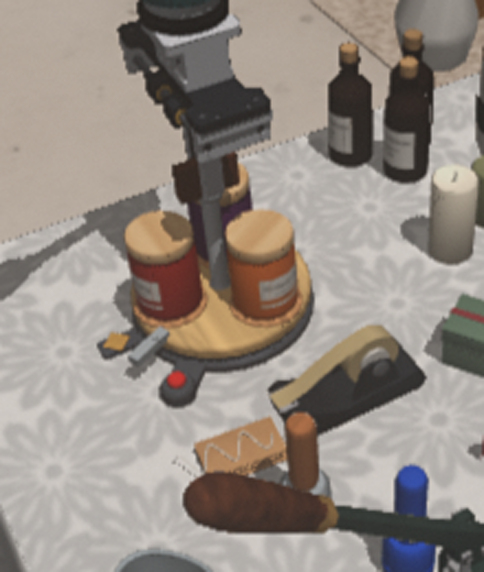

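The view shows the red jar at (165,265) behind the pointer at (116,342), the lug past the peg, the peg down and the mallet upright at (302,460). One numeric check on the red lid before handing in.

```bash
python3 - <<'E'
from h import *
f=grab_frame("scene"); P=cloud(f)
lid=(np.hypot(P[...,0]-440,P[...,1]-316)<60)&(P[...,2]>120)&(P[...,2]<130)
l,lab=cv2.connectedComponents(lid.astype(np.uint8))
for i in range(1,l):
    m=lab==i
    if m.sum()>200:
        (x,y),r=cv2.minEnclosingCircle(P[m][:,:2].astype(np.float32)); print(m.sum(),x,y,r,"angle",np.arctan2(-(y-314.5),-(x-493.5)))
print(state()["time_s"])
E
```

```text
543 441.3728332519531 314.4540710449219 33.96516799926758 angle 0.0008810941790645092
13.65
```

```bash
python3 -c "
from rig import sign_off
print(sign_off())"
```

```text
the job is handed in; nothing more can be done
None
```

I've handed the job in: the mallet drove the peg fully down and is standing upright again, and the gripper is holding the knob still with the red jar at the pointer (measured about 0.00 to 0.01 rad off); no verdict came back.

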